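Close the storage dishes, each with its own lid

TASK

Close the four storage dishes: put on each one the wooden lid that matches it in shape and size, seated fully down in the rim, and then let go. Set the lids down, do not drop them, and leave the dishes, the egg timer and the coffee cup standing where they are.

Things in the scene. Friction and masses are not known exactly. Their poses are not given: they have to be found in the camera images.
- large_round_dish: The larger round dish, outside diameter 96 mm, opening 88 mm, round biscuits in it. Open white ceramic dish, 46 mm high, wall 4 mm, upright, loose, about 0.5 kg. Its origin is the centre of its underside, z up. It stands on a pastry board whose top is 12 mm above the worktop. Note: wall cabinets and a hood overhang the back (from x = 0.57, z = 0.48 up).
- small_round_dish: The smaller round dish, outside diameter 70 mm, opening 62 mm, hazelnuts in it. Open white ceramic dish, 46 mm high, wall 4 mm, upright, loose, about 0.5 kg. Its origin is the centre of its underside, z up. It stands on a pastry board whose top is 12 mm above the worktop. Note: a tall cabinet stands at the left (beyond x = 0.33, y = 0.34).
- square_dish: The square dish, 82 x 82 mm outside, opening 74 x 74 mm, sugar cubes in it. Open white ceramic dish, 46 mm high, wall 4 mm, upright, loose, about 0.5 kg. Its origin is the centre of its underside, z up. It stands on a pastry board whose top is 12 mm above the worktop. x and y run along its sides.
- oblong_dish: The oblong dish, 100 mm (x) by 64 mm (y) outside, opening 92 x 56 mm, finger biscuits in it. Open white ceramic dish, 46 mm high, wall 4 mm, upright, loose, about 0.5 kg. Its origin is the centre of its underside, z up. It stands on a pastry board whose top is 12 mm above the worktop. x runs along its long side.
- large_round_lid: Lid of the larger round dish: dark wooden disc of 102 mm diameter. Lies seal down. Origin: centre of the seal's underside, z up. Grey seal 8 mm deep, 76 mm across; wooden plate z 8 to 16 mm; in the middle an upright grip fin, 44 mm along x, 14 mm thick along y, z 16 to 44 mm. 0.1 kg. Seated, its plate rests on the rim: origin 38 mm above the dish's origin.
- small_round_lid: Lid of the smaller round dish: dark wooden disc of 76 mm diameter. Lies seal down. Origin: centre of the seal's underside, z up. Grey seal 8 mm deep, 50 mm across; wooden plate z 8 to 16 mm; in the middle an upright grip fin, 44 mm along x, 14 mm thick along y, z 16 to 44 mm. 0.1 kg. Seated, its plate rests on the rim: origin 38 mm above the dish's origin.
- square_lid: Lid of the square dish: dark wooden square of 88 x 88 mm. Lies seal down. Origin: centre of the seal's underside, z up. Grey seal 8 mm deep, 62 x 62 mm; wooden plate z 8 to 16 mm; in the middle an upright grip fin, 44 mm along x, 14 mm thick along y, z 16 to 44 mm. 0.1 kg. Seated, its plate rests on the rim: origin 38 mm above the dish's origin. Fits in any quarter turn.
- oblong_lid: Lid of the oblong dish: dark wooden oblong, 106 mm (x) by 70 mm (y). Lies seal down. Origin: centre of the seal's underside, z up. Grey seal 8 mm deep, 80 mm (x) by 44 mm (y); wooden plate z 8 to 16 mm; in the middle an upright grip fin, 44 mm along x, 14 mm thick along y, z 16 to 44 mm. 0.1 kg. Seated, its plate rests on the rim: origin 38 mm above the dish's origin. Fits either way round.
- egg_timer: Bystander: kitchen timer with a red domed top, 63 mm diameter, 53 mm high, standing behind and between the dishes and lids; origin at the centre of its underside.
- coffee_cup: Bystander: small white coffee cup, 58 mm across, 82 mm with its handle, 49 mm high, standing behind and between the dishes and lids; origin at the bottom, midway along the 82 mm.

How it is judged:
By the outcome, as a careful person would: the job done as asked, in the order asked, and still so for the second after the job is handed in, with the robot touching nothing.
It also fails if it takes over 104 s, if anything falls off the work surface, if the arm or the gripper's body presses on something with over 40 N, if the wrist force passes 120 N, or if a joint passes its speed limit or range.

ROBOT

A 6-joint arm with a two-finger parallel gripper is mounted at the origin on a cart in front of the work surface, level with it; the furniture and walls round the work are solid. World frame = base frame: x ahead of the robot, y to its left, z up, the work surface at z = 0. Lengths are in m, angles in degrees, forces in N, time in s.
With the tool pointing down it reaches from about 0.3 to 0.75 m from the base axis. Payload 8.5 kg.
Tool frame: the origin (TCP) lies midway between the tips of the shut fingers; the grasp point (between the pads) lies 19 mm behind it; z points along the fingers, y is the line along which they close (so a half turn about z gives the same grasp; the last joint's range is limited). The gripper opens to 88 mm and grips with 3 to 60 N. Pads are 18 mm wide; open, the fingers measure 123 mm over their backs; the gripper's body (75 mm by 187 mm) begins 45 mm behind the grasp point.
Start: joints at [56.992, 21.807, 74.336, -0, 83.858, -12.336], TCP at [0.194, 0.515, 0.213] pointing down, gripper open.
Joint ranges: [-178.18, 178.18], [-50.72, 133.34], [12.68, 142.11], [-81.47, 261.47], [9.98, 163.14], [-165.26, 165.26]. Speed limits (degrees/s): [136.94, 136.94, 180, 180, 180, 180].

INTERFACE

Orientations are given as a 3x3 rotation matrix whose columns are the frame's x, y, z axes.
In Python, from workcell import sense, viewer, workorder gives the robot as it stands.
- The arm moves only by the tool servo_tool, never from a script. Its argument "increments" is a list of rows, each an object of numbers: "x", "y", "z": the shift along the tool's x, y, z in mm; "ax", "ay", "az": the turn, a rotation vector about the tool's x, y, z in degrees. A call has 1 to 20 rows; each row shifts and turns the commanded pose from where the row before left it, along the tool's axes as they then stand; what a row does not reach is not made up. A row lasts 1/10 s, in which the tool goes at most 50 mm and 8.59 degrees, less where a joint would pass 70% of its speed; a pose out of reach is approached as far as the arm can. A call is refused whole if a number of a shift passes 50 or a number of a turn 8.59, either way. A call with a gripper value outside its range is refused whole. "grip" is the opening, from 0 (shut) to 1 (fully open), set as the call begins (left out, the last holds). The fingers move at their own pace and stop on an object; the grip force is fixed at half the most. Time passes only in rows, so rows that do not move let the fingers close. It gives the time, the measured TCP pose, the force, the opening and the grip force at its end, in the units of the state.
- sense(): the state, without advancing time (a new reading comes with each control period).
- viewer.grab_frame(name): name is "scene" or "top"; returns (picture, depth): 480x640x3 uint8, red, green, blue; 480x640 float32, m along the optical axis (not along the pixel's ray), 0 where there is no reading.
- viewer.calibration(name): a dict with "K" (3x3 intrinsics, pixels), "R" (3x3) and "t" (3): a world point X has camera coordinates R X + t. Camera axes: x right, y down, z forward; pixel columns grow to the right and rows downward; lengths in m; the calibration is good to about 2 mm. A picture is of the moment at which its call begins. calibration takes no time and is no camera call.
- workorder.hand_in(): hands the job in; it is judged then, once.
The state is a dict: "t": time; "joint_pos": joint angles; "qvel": joint speeds; "tau": joint torques, N m; "tcp_pos": TCP position; "eef_rot": TCP orientation; "ft_force": force on the tool from outside, world axes, zero at the start; "torque": the same for the moment, N m; "grip_width": finger opening in m; "finger_force": force on a finger pad.
Only numpy, scipy, OpenCV 4.12 (cv2) and the standard library are available. Lean on these libraries where they do the work, as an engineer would, in place of code of your own. Each camera call takes 0.05 s, during which the arm holds its last target. There are 200 camera calls.

## Working session

There is one attempt and no reset: what is moved stays moved. The work goes in short steps, Python scripts to look and compute and a tool call to move; the robot and the scene stay as the last step left them, time stands still between calls to the robot, and variables do not carry over. Pictures are saved under pics/ and viewed, at most 14 in all, crops included, and the job is handed in when it is done.

Besides the shell and the picture viewer there is one more tool, called after "Call:" as name(argument=value, ...), one argument or row to a line, values as JSON. servo_tool: Moves the arm, as the interface text tells. Its arguments: {"type":"object","properties":{"increments":{"type":"array","items":{"type":"object","properties":{"x":{"type":"number"},"y":{"type":"number"},"z":{"type":"number"},"ax":{"type":"number"},"ay":{"type":"number"},"az":{"type":"number"}}}},"grip":{"type":"number"}},"required":["increments"]}

```bash
mkdir -p pics; ls; python3 - <<'E'
from workcell import sense, viewer
import cv2,numpy as np
for n in ("scene","top"):
    p,d=viewer.grab_frame(n); cv2.imwrite(f"pics/{n}0.png",p[:,:,::-1]); np.save(f"pics/{n}0.npy",d)
    c=viewer.calibration(n); print(n,c)
s=sense(); print(s["t"],s["tcp_pos"],s["eef_rot"])
E
```

```text
pics
scene {'K': array([[449.39216783,   0.        , 313.94291094],
       [  0.        , 449.39216783, 240.95633109],
       [  0.        ,   0.        ,   1.        ]]), 'R': array([[ 0.77076981, -0.63696079,  0.01395899],
       [-0.30112782, -0.38352012, -0.87306034],
       [ 0.56145876,  0.66872511, -0.48741234]]), 't': array([-0.45017042,  0.15909668,  0.75312524])}
top {'K': array([[577.08020728,   0.        , 315.8800787 ],
       [  0.        , 577.08020728, 229.98924202],
       [  0.        ,   0.        ,   1.        ]]), 'R': array([[ 0.02882044, -0.99957101,  0.00521372],
       [-0.99473706, -0.02919334, -0.09821372],
       [ 0.09832379, -0.00235572, -0.99515169]]), 't': array([-0.10525789,  0.49576638,  1.28692591])}
0.1 [0.19401832 0.51435911 0.21271333] [[-9.35612859e-01  3.53027043e-01 -6.96226940e-04]
 [ 3.53027614e-01  9.35612329e-01 -1.03613390e-03]
 [ 2.85615221e-04 -1.21520754e-03 -9.99999221e-01]]
```

View pics/top0.png

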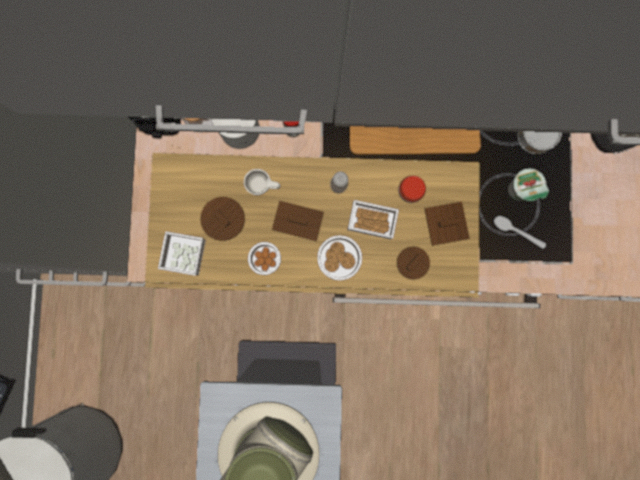

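View pics/scene0.png

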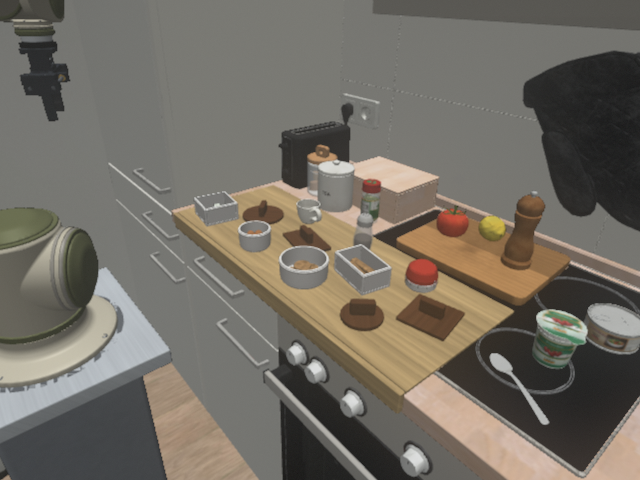

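The top view shows the square dish at (181,254), large lid (223,218), small dish (264,258), oblong lid (298,220), large dish (340,257), oblong dish (373,219), small lid (413,263) and square lid (447,223). The cup is at (262,183), a shaker at (340,182) and the timer at (413,188). The scene view shows the same layout, with the fins upright.

```bash
cat > h.py <<'E'
from workcell import sense, viewer
import cv2,numpy as np
def cast(n,uv,z):
    c=viewer.calibration(n); uv=np.atleast_2d(uv).astype(float)
    r=np.c_[uv,np.ones(len(uv))]@np.linalg.inv(c["K"]).T@c["R"]; o=-c["R"].T@c["t"]
    return o+r*((z-o[2])/r[:,2])[:,None]
def cloud(n,d):
    c=viewer.calibration(n); v,u=np.indices(d.shape)
    P=np.stack([u,v,np.ones_like(u)],-1)@np.linalg.inv(c["K"]).T*d[...,None]
    return (P-c["t"])@c["R"]
def rel(x,y,z,yaw=None):
    "tool-axis shift in mm (before turning) to the world TCP, turn so that tool y lies at yaw mod 180"
    s=sense(); R=np.array(s["eef_rot"]); p=np.array(s["tcp_pos"])
    y0=np.degrees(np.arctan2(R[1,1],R[0,1]))
    out=dict(shift=np.round(1000*R.T@(np.array([x,y,z])-p),1))
    if yaw is not None:
        out["az"]=round(-((yaw-y0+90)%180-90),1); 
    return out,"yaw",round(y0,1),"j",np.round(s["joint_pos"],0)
E
python3 - <<'E'
from h import *
p=cv2.imread("pics/top0.png"); d=np.load("pics/top0.npy"); C=cloud("top",d)
hsv=cv2.cvtColor(p,cv2.COLOR_BGR2HSV)
print("board z",np.median(C[275:285,200:330,2]), hsv[210,215],hsv[280,250],hsv[244,170])
roi=np.zeros(p.shape[:2],np.uint8); roi[158:290,152:478]=1
def run(mask,z,names):
    cs,_=cv2.findContours(mask*roi,cv2.RETR_EXTERNAL,cv2.CHAIN_APPROX_NONE)
    for c in cs:
        if cv2.contourArea(c)<250: continue
        c=c[:,0]; P=cast("top",c,z)[:,:2]*1000
        (cx,cy),(w,h),a=cv2.minAreaRect(P.astype(np.float32))
        print(names,"px",c.mean(0).round(),"c",round(cx,1),round(cy,1),"wh",round(w,1),round(h,1),"ang",round(a,1),end=" ")
        m=np.zeros(roi.shape,np.uint8); cv2.drawContours(m,[c[:,None]],-1,1,-1)
        Z=C[...,2]*1000; k=(m>0)&(Z>44)
        if k.sum()>20:
            q=C[k][:,:2]*1000; w,V=np.linalg.eigh(np.cov(q.T)); v=V[:,1]
            print("hi",k.sum(),q.mean(0).round(1),"maxz",np.percentile(Z[k],95).round(),"dir",np.degrees(np.arctan2(v[1],v[0])).round(1)%180,"len",np.ptp(q@v).round(),np.ptp(q@V[:,0]).round(),end="")
        print()
run(((hsv[...,2]<95)).astype(np.uint8),.028,"dark")
run(((hsv[...,1]<60)&(hsv[...,2]>130)).astype(np.uint8),.058,"white")
s=sense();
# tall things in workspace
Z=C[...,2]; 
for lo,hi in((.065,.2),(.2,.6)):
    m=((Z>lo)&(Z<hi)&(C[...,0]>.25)&(C[...,0]<.75)&(abs(C[...,1])<.6)).astype(np.uint8)
    n,_,st,ct=cv2.connectedComponentsWithStats(m)
    for i in range(1,n):
        if st[i,4]>60:
            k=_==i; print("tall",st[i],C[k].min(0).round(3),C[k].max(0).round(3))
big=p[140:300,140:490]; cv2.imwrite("pics/c0.png",cv2.resize(big,None,fx=2.28,fy=2.28,interpolation=cv2.INTER_CUBIC))
E
```

```text
board z 0.013204243902402596 [ 13 137  93] [ 18 113 178] [  6   6 212]
dark px [412. 263.] c 431.1 -311.9 wh 65.4 67.9 ang 1.7 hi 133 [ 432.  -310.2] maxz 61.0 dir 139.0 len 44.0 14.0
dark px [297. 220.] c 518.8 -48.4 wh 99.7 63.6 ang 77.7 hi 129 [512.6 -49.7] maxz 62.0 dir 17.80000000000001 len 170.0 39.0
dark px [447. 222.] c 523.5 -391.1 wh 82.3 74.9 ang 12.0 hi 134 [ 516.5 -372. ] maxz 63.0 dir 116.9 len 358.0 22.0
dark px [223. 221.] c 511.5 116.2 wh 77.1 94.2 ang 36.8 hi 128 [513.  113.8] maxz 63.0 dir 54.2 len 280.0 18.0
white px [264. 258.] c 430.1 21.8 wh 70.6 70.5 ang 2.0 hi 356 [430.4  22. ] maxz 62.0 dir 63.2 len 162.0 72.0
white px [339. 257.] c 436.6 -143.9 wh 98.1 97.0 ang 46.4 hi 351 [ 436.  -143.3] maxz 63.0 dir 139.7 len 137.0 97.0
white px [180. 253.] c 435.9 207.1 wh 85.8 85.6 ang 81.5 hi 438 [436.  206.4] maxz 62.0 dir 77.7 len 348.0 89.0
white px [373. 219.] c 523.6 -216.3 wh 103.5 69.4 ang 79.6 hi 381 [ 524.7 -216.9] maxz 63.0 dir 93.7 len 193.0 189.0
white px [260. 182.] c 595.3 38.8 wh 74.0 57.6 ang 51.2 hi 238 [598.9  34.3] maxz 65.0 dir 38.5 len 292.0 77.0
tall [   0  115  159  156 4036] [0.392 0.251 0.065] [0.738 0.574 0.2  ]
tall [163 117  13   6  74] [0.713 0.231 0.066] [0.734 0.245 0.136]
tall [181 118  29   6 140] [0.722 0.156 0.065] [0.736 0.215 0.114]
tall [212 119  45   7 265] [0.712 0.048 0.066] [0.733 0.141 0.122]
tall [282 121  17   6  94] [ 0.717 -0.045  0.072] [ 0.729 -0.009  0.113]
tall [218 132  36  11 233] [0.686 0.056 0.065] [0.709 0.132 0.118]
tall [514 168  34  32 836] [ 0.576 -0.6    0.069] [ 0.645 -0.524  0.083]
tall [331 171  17  19 237] [ 0.587 -0.157  0.066] [ 0.623 -0.121  0.109]
tall [    0    91   640   178 27186] [ 0.392 -0.573  0.2  ] [0.698 0.514 0.6  ]
```

View pics/c0.png

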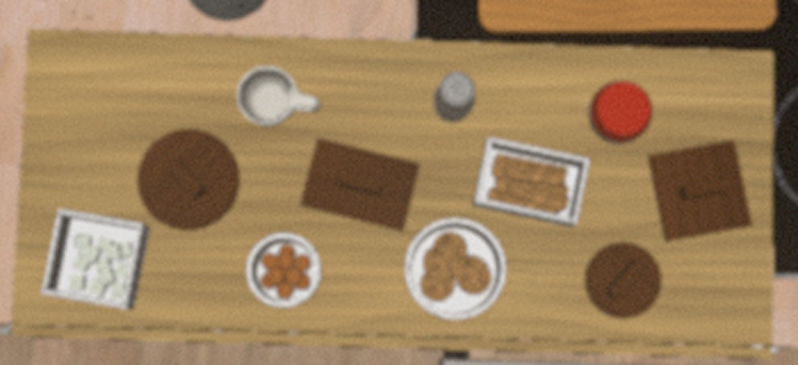

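The enlarged crop agrees: all lids are plain in view, and the fins are visible as dark strokes. I'll tighten the lid masks and fin directions.

```bash
cat > m.py <<'E'
from h import *
L={"large":((223,218),102),"oblong":((298,220),106),"square":((447,223),88),"small":((413,263),76)}
acc={k:[] for k in L}
for i in range(4):
    p,d=viewer.grab_frame("top"); p=p[:,:,::-1].copy(); C=cloud("top",d)
    hsv=cv2.cvtColor(cv2.GaussianBlur(p,(3,3),0),cv2.COLOR_BGR2HSV)
    for k,((u,v),D) in L.items():
        roi=np.zeros(p.shape[:2],np.uint8); cv2.circle(roi,(u,v),30,1,-1)
        m=((hsv[...,2]<125).astype(np.uint8))*roi
        cs,_=cv2.findContours(m,cv2.RETR_EXTERNAL,cv2.CHAIN_APPROX_NONE); c=max(cs,key=cv2.contourArea)[:,0]
        P=cast("top",c,.028)[:,:2]*1000
        (cx,cy),(w,h),a=cv2.minAreaRect(P.astype(np.float32))
        if w<h: a+=90
        Q=C.reshape(-1,3)*1000; Q=Q[(np.hypot(Q[:,0]-cx,Q[:,1]-cy)<30)&(Q[:,2]>46)&(Q[:,2]<70)]
        q=Q[:,:2]; (fx,fy),(fw,fh),fa=cv2.minAreaRect(q.astype(np.float32))
        W,V=np.linalg.eigh(np.cov(q.T)); t=np.degrees(np.arctan2(V[1,1],V[0,1]))%180
        acc[k].append([cx,cy,max(w,h),min(w,h),a%180,q[:,0].mean(),q[:,1].mean(),t,max(fw,fh),min(fw,fh),np.median(Q[:,2])])
print("cx cy w h ang | fin x y dir len thick z")
for k,v in acc.items(): print(k,np.median(v,0).round(1),"sd",np.std(v,0)[[0,1,7]].round(1))
E
python3 m.py
```

```text
cx cy w h ang | fin x y dir len thick z
large [518.5 121.9  98.5  97.6   2.4 519.5 122.7  44.9  43.9  13.9  56.2] sd [0.  0.  0.2]
oblong [518.7 -48.6 105.5  69.3  77.5 519.5 -48.   77.1  42.4  14.   56.1] sd [0.  0.1 0.3]
square [ 523.2 -386.9   88.9   87.8  102.   523.5 -385.5  102.3   43.4   14.3
   56.2] sd [0.1 0.  0.3]
small [ 432.3 -311.9   72.5   72.2   91.7  432.1 -310.3  138.4   44.2   14.4
   56.1] sd [0.  0.  0.1]
```

Call:
servo_tool(
  increments=[
    {"x":-17.5,"y":-30},
    {"x":-17.5,"y":-30},
    {"x":-17.5,"y":-30},
    {"x":-17.5,"y":-30},
    {"x":-17.5,"y":-30},
    {"x":-17.5,"y":-30},
    {"x":-17.5,"y":-30},
    {"x":-17.5,"y":-30},
    {"x":-33.6,"y":-1.3},
    {"x":-33.6,"y":-1.3},
    {"x":-33.6,"y":-1.3},
    {"x":-33.6,"y":-1.3},
    {"x":-33.6,"y":-1.3},
    {"x":-33.6,"y":-1.3},
    {"x":-33.6,"y":-1.3},
    {"x":-33.6,"y":-1.3},
    {"x":-33.6,"y":-1.3},
  ],
  grip=0.5,
)

```text
schema error: expected keys x, y, z, ax, ay, az
```

Call:
servo_tool(
  increments=[
    {"az":8.2},
    {"az":8.2},
    {"az":8.2},
    {"az":8.2},
    {"az":8.2},
    {"az":8.2},
    {"az":8.2},
    {"az":8.2},
    {"az":8.2},
    {"az":8.2},
    {"az":8.2},
    {"az":8.2},
    {"az":8.2},
    {"az":8},
    {},
  ],
)

```text
schema error: expected keys x, y, z, ax, ay, az
```

```bash
python3 -c "
from h import *
print(rel(.519,.1224,.033,-45.1)); print(sense()['t'],sense()['ft_force'],sense()['tcp_pos'],sense()['eef_rot'])"
```

```text
({'shift': array([-442.4, -252.1,  180.1]), 'az': np.float64(-65.6)}, 'yaw', np.float64(69.3), 'j', array([ 57.,  22.,  74.,  -0.,  84., -12.]))
0.3 [ 0.12787052 -0.04039747  0.92444337] [0.19409306 0.51449611 0.21304151] [[-9.35612637e-01  3.53028225e-01 -2.54609075e-04]
 [ 3.53028303e-01  9.35612558e-01 -3.98076385e-04]
 [ 9.76832482e-05 -4.62329506e-04 -9.99999888e-01]]
```

All six keys are needed.

Call:
servo_tool(
  increments=[
    {"x":-17.5,"y":-30,"z":0,"ax":0,"ay":0,"az":0},
    {"x":-17.5,"y":-30,"z":0,"ax":0,"ay":0,"az":0},
    {"x":-17.5,"y":-30,"z":0,"ax":0,"ay":0,"az":0},
    {"x":-17.5,"y":-30,"z":0,"ax":0,"ay":0,"az":0},
    {"x":-17.5,"y":-30,"z":0,"ax":0,"ay":0,"az":0},
    {"x":-17.5,"y":-30,"z":0,"ax":0,"ay":0,"az":0},
    {"x":-17.5,"y":-30,"z":0,"ax":0,"ay":0,"az":0},
    {"x":-17.5,"y":-30,"z":0,"ax":0,"ay":0,"az":0},
    {"x":-33.6,"y":-1.3,"z":0,"ax":0,"ay":0,"az":0},
    {"x":-33.6,"y":-1.3,"z":0,"ax":0,"ay":0,"az":0},
    {"x":-33.6,"y":-1.3,"z":0,"ax":0,"ay":0,"az":0},
    {"x":-33.6,"y":-1.3,"z":0,"ax":0,"ay":0,"az":0},
    {"x":-33.6,"y":-1.3,"z":0,"ax":0,"ay":0,"az":0},
    {"x":-33.6,"y":-1.3,"z":0,"ax":0,"ay":0,"az":0},
    {"x":-33.6,"y":-1.3,"z":0,"ax":0,"ay":0,"az":0},
    {"x":-33.6,"y":-1.3,"z":0,"ax":0,"ay":0,"az":0},
    {"x":-33.6,"y":-1.3,"z":0,"ax":0,"ay":0,"az":0},
  ],
  grip=0.5,
)

```text
t: 2.0
tcp_pos: [0.5204, 0.1222, 0.2132]
eef_rot: [[-0.936, 0.353, -0.0], [0.353, 0.936, 0.0], [0.0, -0.0, -1.0]]
ft_force: [-0.2, -0.6, 0.9]
grip_width: 0.044
finger_force: 0.0
```

Call:
servo_tool(
  increments=[
    {"x":0,"y":0,"z":0,"ax":0,"ay":0,"az":8.2},
    {"x":0,"y":0,"z":0,"ax":0,"ay":0,"az":8.2},
    {"x":0,"y":0,"z":0,"ax":0,"ay":0,"az":8.2},
    {"x":0,"y":0,"z":0,"ax":0,"ay":0,"az":8.2},
    {"x":0,"y":0,"z":0,"ax":0,"ay":0,"az":8.2},
    {"x":0,"y":0,"z":0,"ax":0,"ay":0,"az":8.2},
    {"x":0,"y":0,"z":0,"ax":0,"ay":0,"az":8.2},
    {"x":0,"y":0,"z":0,"ax":0,"ay":0,"az":8.2},
    {"x":0,"y":0,"z":0,"ax":0,"ay":0,"az":8.2},
    {"x":0,"y":0,"z":0,"ax":0,"ay":0,"az":8.2},
    {"x":0,"y":0,"z":0,"ax":0,"ay":0,"az":8.2},
    {"x":0,"y":0,"z":0,"ax":0,"ay":0,"az":8.2},
    {"x":0,"y":0,"z":0,"ax":0,"ay":0,"az":8.2},
    {"x":0,"y":0,"z":0,"ax":0,"ay":0,"az":8},
    {"x":0,"y":0,"z":0,"ax":0,"ay":0,"az":0},
  ],
)

```text
t: 3.5
tcp_pos: [0.5192, 0.1229, 0.2132]
eef_rot: [[0.711, 0.703, -0.0], [0.703, -0.711, -0.0], [-0.0, -0.0, -1.0]]
ft_force: [0.6, 0.1, -0.5]
grip_width: 0.0439
finger_force: 0.0
```

```bash
python3 -c "
from h import *
print(rel(.519,.1224,.033,-45.1)); print(sense()['t'],sense()['ft_force'],sense()['tcp_pos'],sense()['eef_rot'])"
```

```text
({'shift': array([ -0.5,   0.2, 180.2]), 'az': np.float64(-0.2)}, 'yaw', np.float64(-45.3), 'j', array([ 1., 20., 77., -0., 83., 46.]))
3.5 [ 0.60752594  0.12010231 -0.49101586] [0.51919519 0.12288144 0.21322539] [[ 7.11338909e-01  7.02849166e-01 -8.64120597e-05]
 [ 7.02849167e-01 -7.11338912e-01 -1.97737297e-05]
 [-7.53662100e-05 -4.66688208e-05 -9.99999996e-01]]
```

Call:
servo_tool(
  increments=[
    {"x":0,"y":0,"z":35,"ax":0,"ay":0,"az":0},
    {"x":0,"y":0,"z":35,"ax":0,"ay":0,"az":0},
    {"x":0,"y":0,"z":35,"ax":0,"ay":0,"az":0},
    {"x":0,"y":0,"z":35,"ax":0,"ay":0,"az":0},
    {"x":0,"y":0,"z":15,"ax":0,"ay":0,"az":0},
    {"x":0,"y":0,"z":10,"ax":0,"ay":0,"az":0},
    {"x":0,"y":0,"z":10,"ax":0,"ay":0,"az":0},
    {"x":0,"y":0,"z":5,"ax":0,"ay":0,"az":0},
    {"x":0,"y":0,"z":0,"ax":0,"ay":0,"az":0},
    {"x":0,"y":0,"z":0,"ax":0,"ay":0,"az":0},
  ],
)

```text
t: 4.5
tcp_pos: [0.5196, 0.1229, 0.0338]
eef_rot: [[0.71, 0.704, 0.001], [0.704, -0.71, -0.0], [0.001, 0.001, -1.0]]
ft_force: [-0.0, -0.9, -0.5]
grip_width: 0.0444
finger_force: 0.0
```

Call:
servo_tool(
  increments=[
    {"x":0,"y":0,"z":0,"ax":0,"ay":0,"az":0},
    {"x":0,"y":0,"z":0,"ax":0,"ay":0,"az":0},
    {"x":0,"y":0,"z":0,"ax":0,"ay":0,"az":0},
    {"x":0,"y":0,"z":0,"ax":0,"ay":0,"az":0},
    {"x":0,"y":0,"z":0,"ax":0,"ay":0,"az":0},
    {"x":0,"y":0,"z":0,"ax":0,"ay":0,"az":0},
    {"x":0,"y":0,"z":0,"ax":0,"ay":0,"az":0},
    {"x":0,"y":0,"z":0,"ax":0,"ay":0,"az":0},
  ],
  grip=0,
)

```text
t: 5.3
tcp_pos: [0.5192, 0.1229, 0.0332]
eef_rot: [[0.71, 0.704, -0.0], [0.704, -0.71, 0.0], [-0.0, -0.0, -1.0]]
ft_force: [-0.4, 0.4, 0.3]
grip_width: 0.0007
finger_force: 0.0
```

```bash
python3 - <<'E'
from h import *
a,_=viewer.grab_frame("scene"); b,_=viewer.grab_frame("top")
a=cv2.resize(a[150:290,170:370],None,fx=3,fy=3); b=cv2.resize(b[130:300,140:340],None,fx=2.47,fy=2.47)
cv2.imwrite("pics/c1.png",np.vstack([cv2.copyMakeBorder(x,0,0,0,600-x.shape[1],0) for x in (a[:,:600],)])[:,:,::-1]); cv2.imwrite("pics/c2.png",b[:,:,::-1])
for n in("scene","top"):
    c=viewer.calibration(n); q=c["K"]@(c["R"]@np.array(sense()["tcp_pos"])+c["t"]); print(n,q[:2]/q[2])
E
```

```text
scene [262.22905612 211.25515288]
top [221.67224916 217.79860792]
```

View pics/c1.png

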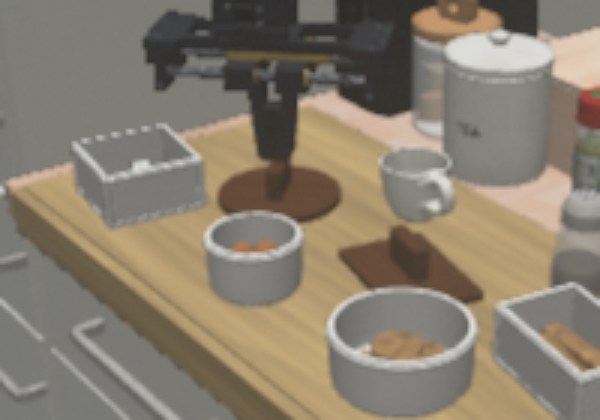

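View pics/c2.png

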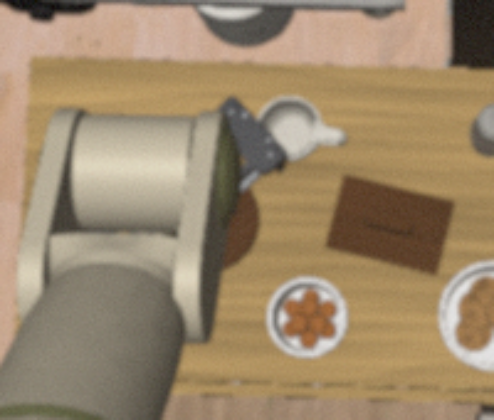

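Scene crop: the finger tips end at crop (275,158), by the fin top, and the fin is still on the lid. The top view is mostly blocked by the arm. I'll use depth to see where the tips really are.

```bash
python3 - <<'E'
from h import *
p,d=viewer.grab_frame("scene"); C=cloud("scene",d)*1000
for v in range(184,220,2): print(v,[(tuple(C[v,u].round().astype(int)),int(p[v,u].max())) for u in (258,261,264,267)])
print(sense()["tcp_pos"],sense()["joint_pos"],sense()["grip_width"])
E
```

```text
184 [((np.int64(515), np.int64(129), np.int64(104)), 59), ((np.int64(519), np.int64(122), np.int64(106)), 63), ((np.int64(519), np.int64(109), np.int64(110)), 55), ((np.int64(524), np.int64(105), np.int64(110)), 53)]
186 [((np.int64(508), np.int64(119), np.int64(104)), 59), ((np.int64(514), np.int64(116), np.int64(104)), 59), ((np.int64(519), np.int64(110), np.int64(105)), 55), ((np.int64(523), np.int64(103), np.int64(105)), 52)]
188 [((np.int64(510), np.int64(122), np.int64(98)), 55), ((np.int64(516), np.int64(118), np.int64(97)), 54), ((np.int64(521), np.int64(112), np.int64(98)), 54), ((np.int64(524), np.int64(104), np.int64(100)), 53)]
190 [((np.int64(511), np.int64(124), np.int64(92)), 55), ((np.int64(515), np.int64(118), np.int64(93)), 53), ((np.int64(519), np.int64(110), np.int64(94)), 55), ((np.int64(528), np.int64(110), np.int64(92)), 53)]
192 [((np.int64(507), np.int64(119), np.int64(89)), 56), ((np.int64(513), np.int64(115), np.int64(89)), 54), ((np.int64(518), np.int64(110), np.int64(89)), 57), ((np.int64(527), np.int64(110), np.int64(87)), 55)]
194 [((np.int64(510), np.i
[... 2209 characters left out ...]
34)), 71), ((np.int64(519), np.int64(116), np.int64(29)), 75), ((np.int64(-28), np.int64(-729), np.int64(512)), 99)]
216 [((np.int64(503), np.int64(117), np.int64(27)), 95), ((np.int64(506), np.int64(108), np.int64(30)), 76), ((np.int64(514), np.int64(108), np.int64(28)), 92), ((np.int64(518), np.int64(100), np.int64(29)), 101)]
218 [((np.int64(496), np.int64(106), np.int64(28)), 101), ((np.int64(500), np.int64(99), np.int64(30)), 102), ((np.int64(506), np.int64(96), np.int64(29)), 102), ((np.int64(513), np.int64(94), np.int64(28)), 101)]
[0.51921002 0.12290348 0.03324584] [ 5.95990708e-01  3.17779038e+01  9.13242779e+01 -9.67635113e-04
  5.68986894e+01  4.58687740e+01] 0.0005053965223901872
```

Depth puts the real tips at z ≈ 59 mm while the reading says 33 mm. So the real tips are about 26 mm higher than reported, and x and y agree. I'll reopen, go lower in small steps and watch the force.

Call:
servo_tool(
  increments=[
    {"x":0,"y":0,"z":0,"ax":0,"ay":0,"az":0},
    {"x":0,"y":0,"z":0,"ax":0,"ay":0,"az":0},
    {"x":0,"y":0,"z":0,"ax":0,"ay":0,"az":0},
    {"x":0,"y":0,"z":0,"ax":0,"ay":0,"az":0},
    {"x":0,"y":0,"z":0,"ax":0,"ay":0,"az":0},
    {"x":0,"y":0,"z":5,"ax":0,"ay":0,"az":0},
    {"x":0,"y":0,"z":5,"ax":0,"ay":0,"az":0},
    {"x":0,"y":0,"z":4,"ax":0,"ay":0,"az":0},
    {"x":0,"y":0,"z":4,"ax":0,"ay":0,"az":0},
    {"x":0,"y":0,"z":4,"ax":0,"ay":0,"az":0},
    {"x":0,"y":0,"z":0,"ax":0,"ay":0,"az":0},
  ],
  grip=0.5,
)

```text
t: 6.55
tcp_pos: [0.5189, 0.1229, 0.0106]
eef_rot: [[0.71, 0.704, -0.001], [0.704, -0.71, -0.0], [-0.001, -0.001, -1.0]]
ft_force: [0.2, -0.1, 0.1]
grip_width: 0.044
finger_force: 0.0
```

Call:
servo_tool(
  increments=[
    {"x":0,"y":0,"z":0,"ax":0,"ay":0,"az":0},
    {"x":0,"y":0,"z":0,"ax":0,"ay":0,"az":0},
    {"x":0,"y":0,"z":0,"ax":0,"ay":0,"az":0},
    {"x":0,"y":0,"z":0,"ax":0,"ay":0,"az":0},
    {"x":0,"y":0,"z":0,"ax":0,"ay":0,"az":0},
    {"x":0,"y":0,"z":0,"ax":0,"ay":0,"az":0},
  ],
  grip=0,
)

```text
t: 7.15
tcp_pos: [0.5193, 0.1229, 0.0114]
eef_rot: [[0.71, 0.704, 0.0], [0.704, -0.71, -0.0], [0.0, 0.0, -1.0]]
ft_force: [0.1, -0.7, 1.6]
grip_width: 0.0139
finger_force: 30.0
```

```bash
python3 - <<'E'
from h import *
p,d=viewer.grab_frame("scene"); C=cloud("scene",d)*1000
for v in range(194,220,2): print(v,[(C[v,u].round().astype(int).tolist(),int(p[v,u].max())) for u in (255,258,261,264,267)])
cv2.imwrite("pics/c3.png",cv2.resize(p[160:240,210:320],None,fx=5,fy=5)[:,:,::-1])
E
```

```text
194 [([503, 126, 83], 59), ([511, 125, 81], 58), ([601, 253, 14], 184), ([520, 113, 83], 130), ([523, 105, 84], 58)]
196 [([505, 129, 76], 54), ([515, 132, 72], 53), ([596, 245, 12], 187), ([518, 110, 79], 87), ([524, 107, 78], 56)]
198 [([504, 129, 71], 54), ([514, 131, 67], 52), ([586, 230, 14], 184), ([518, 111, 73], 137), ([524, 106, 74], 56)]
200 [([502, 126, 67], 56), ([514, 132, 62], 53), ([525, 135, 58], 155), ([520, 113, 67], 105), ([522, 104, 70], 56)]
202 [([504, 129, 60], 56), ([512, 128, 58], 54), ([-28, -729, 512], 101), ([520, 115, 61], 82), ([524, 106, 63], 57)]
204 [([503, 129, 55], 57), ([511, 127, 54], 57), ([513, 118, 56], 101), ([519, 113, 57], 79), ([522, 105, 58], 57)]
206 [([502, 127, 51], 57), ([502, 114, 56], 76), ([506, 107, 57], 100), ([519, 114, 51], 67), ([523, 107, 52], 56)]
208 [([500, 124, 47], 57), ([500, 112, 52], 66), ([507, 108, 51], 77), ([519, 114, 45], 63), ([523, 107, 47], 58)]
210 [([503, 130, 39], 62), ([500, 111, 47], 65), ([506, 107, 46], 73), ([518, 112, 41], 60), ([523, 107, 42], 58)]
212 [([507, 137, 30], 96), ([501, 114, 40], 83), ([506, 107, 41], 72), ([518, 113, 35], 65), ([531, 119, 29], 85)]
214 [([500, 126, 31], 101), ([500, 113, 35], 85), ([506, 108, 35], 71), ([518, 114, 29], 83), ([524, 109, 29], 99)]
216 [([495, 119, 29], 100), ([501, 114, 29], 94), ([506, 109, 30], 77), ([513, 106, 29], 96), ([521, 105, 27], 100)]
218 [([490, 110, 29], 101), ([496, 106, 28], 101), ([500, 101, 29], 101), ([507, 97, 29], 102), ([514, 94, 27], 101)]
```

View pics/c3.png

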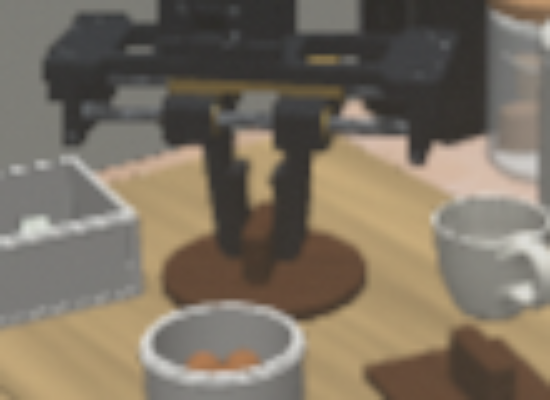

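The lid is gripped: opening 13.9 mm, 30 N, both pads on the fin. Reported z is now about equal to the lid origin's height, so lids seat at a reading of about 49–50 mm. Next: lift and carry to the large dish at (436.6, −143.9).

Call:
servo_tool(
  increments=[
    {"x":0,"y":0,"z":-10,"ax":0,"ay":0,"az":0},
    {"x":0,"y":0,"z":-30,"ax":0,"ay":0,"az":0},
    {"x":0,"y":0,"z":-30,"ax":0,"ay":0,"az":0},
    {"x":0,"y":0,"z":-30,"ax":0,"ay":0,"az":0},
    {"x":-20.5,"y":10.9,"z":0,"ax":0,"ay":0,"az":0},
    {"x":-20.5,"y":10.9,"z":0,"ax":0,"ay":0,"az":0},
    {"x":-20.5,"y":10.9,"z":0,"ax":0,"ay":0,"az":0},
    {"x":-20.5,"y":10.9,"z":0,"ax":0,"ay":0,"az":0},
    {"x":-20.5,"y":10.9,"z":0,"ax":0,"ay":0,"az":0},
    {"x":-20.5,"y":10.9,"z":0,"ax":0,"ay":0,"az":0},
    {"x":-20.5,"y":10.9,"z":0,"ax":0,"ay":0,"az":0},
    {"x":-20.5,"y":10.9,"z":0,"ax":0,"ay":0,"az":0},
    {"x":-20.5,"y":10.9,"z":0,"ax":0,"ay":0,"az":0},
    {"x":-20.5,"y":10.9,"z":0,"ax":0,"ay":0,"az":0},
    {"x":-20.5,"y":10.9,"z":0,"ax":0,"ay":0,"az":0},
    {"x":-20.5,"y":10.9,"z":0,"ax":0,"ay":0,"az":0},
    {"x":0,"y":0,"z":0,"ax":0,"ay":0,"az":0},
    {"x":0,"y":0,"z":0,"ax":0,"ay":0,"az":0},
  ],
)

```text
t: 9.0
tcp_pos: [0.4364, -0.143, 0.1116]
eef_rot: [[0.711, 0.703, 0.0], [0.703, -0.711, 0.0], [0.0, -0.0, -1.0]]
ft_force: [-0.8, 0.3, 0.4]
grip_width: 0.0139
finger_force: 30.0
```

```bash
python3 - <<'E'
from h import *
print(rel(.4366,-.1439,.050))
p,d=viewer.grab_frame("scene"); cv2.imwrite("pics/c4.png",cv2.resize(p[170:310,220:400],None,fx=4,fy=4)[:,:,::-1])
E
```

```text
({'shift': array([-0.5,  0.8, 61.6])}, 'yaw', np.float64(-45.3), 'j', array([-33.,  19.,  98.,   0.,  63.,  12.]))
```

View pics/c4.png

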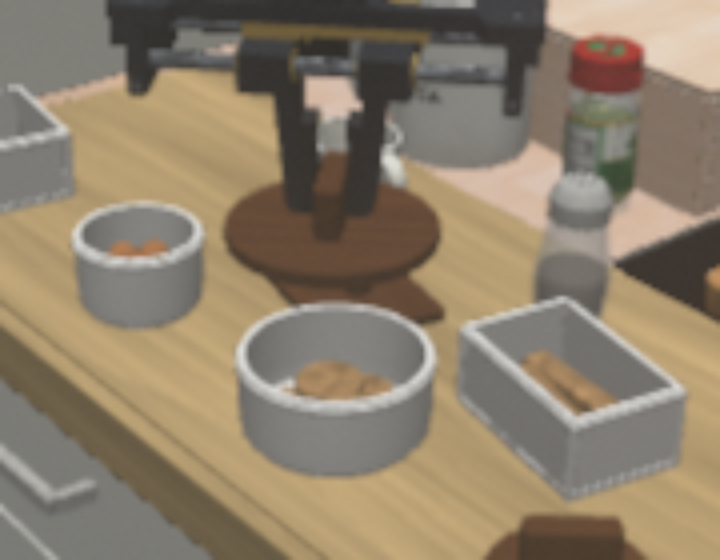

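The lid hangs level above the large dish, with lid centre at crop (332,228) and rim centre at (336,350). That matches a 62 mm drop.

Call:
servo_tool(
  increments=[
    {"x":-0.5,"y":0.8,"z":20,"ax":0,"ay":0,"az":0},
    {"x":0,"y":0,"z":15,"ax":0,"ay":0,"az":0},
    {"x":0,"y":0,"z":8,"ax":0,"ay":0,"az":0},
    {"x":0,"y":0,"z":5,"ax":0,"ay":0,"az":0},
    {"x":0,"y":0,"z":4,"ax":0,"ay":0,"az":0},
    {"x":0,"y":0,"z":3,"ax":0,"ay":0,"az":0},
    {"x":0,"y":0,"z":2,"ax":0,"ay":0,"az":0},
    {"x":0,"y":0,"z":2,"ax":0,"ay":0,"az":0},
    {"x":0,"y":0,"z":1,"ax":0,"ay":0,"az":0},
    {"x":0,"y":0,"z":0,"ax":0,"ay":0,"az":0},
    {"x":0,"y":0,"z":0,"ax":0,"ay":0,"az":0},
  ],
)

```text
t: 10.15
tcp_pos: [0.4367, -0.1441, 0.0513]
eef_rot: [[0.71, 0.704, 0.0], [0.704, -0.71, -0.0], [0.0, 0.0, -1.0]]
ft_force: [0.5, 0.3, -1.5]
grip_width: 0.0133
finger_force: 30.0
```

Call:
servo_tool(
  increments=[
    {"x":0,"y":0,"z":1,"ax":0,"ay":0,"az":0},
    {"x":0,"y":0,"z":0,"ax":0,"ay":0,"az":0},
    {"x":0,"y":0,"z":0,"ax":0,"ay":0,"az":0},
  ],
)

```text
t: 10.45
tcp_pos: [0.4367, -0.1441, 0.0503]
eef_rot: [[0.71, 0.704, -0.0], [0.704, -0.71, -0.0], [-0.0, 0.0, -1.0]]
ft_force: [0.1, -0.6, -1.6]
grip_width: 0.0139
finger_force: 30.0
```

Call:
servo_tool(
  increments=[
    {"x":0,"y":0,"z":0.5,"ax":0,"ay":0,"az":0},
    {"x":0,"y":0,"z":0,"ax":0,"ay":0,"az":0},
    {"x":0,"y":0,"z":0.5,"ax":0,"ay":0,"az":0},
    {"x":0,"y":0,"z":0,"ax":0,"ay":0,"az":0},
    {"x":0,"y":0,"z":0,"ax":0,"ay":0,"az":0},
  ],
)

```text
t: 10.95
tcp_pos: [0.4367, -0.1441, 0.0494]
eef_rot: [[0.71, 0.704, 0.0], [0.704, -0.71, -0.0], [-0.0, 0.0, -1.0]]
ft_force: [-0.5, -0.1, 1.7]
grip_width: 0.0143
finger_force: 30.0
```

Call:
servo_tool(
  increments=[
    {"x":0,"y":0,"z":0.5,"ax":0,"ay":0,"az":0},
    {"x":0,"y":0,"z":0,"ax":0,"ay":0,"az":0},
    {"x":0,"y":0,"z":0,"ax":0,"ay":0,"az":0},
  ],
)

```text
t: 11.25
tcp_pos: [0.4367, -0.1441, 0.0493]
eef_rot: [[0.71, 0.704, 0.0], [0.704, -0.71, -0.0], [0.0, 0.001, -1.0]]
ft_force: [-2.3, 0.5, 9.3]
grip_width: 0.0135
finger_force: 30.0
```

Contact at 49.3 mm (9 N), so it is seated. I'll release, rise and go over the oblong lid.

Call:
servo_tool(
  increments=[
    {"x":0,"y":0,"z":0,"ax":0,"ay":0,"az":0},
    {"x":0,"y":0,"z":0,"ax":0,"ay":0,"az":0},
    {"x":0,"y":0,"z":0,"ax":0,"ay":0,"az":0},
    {"x":0,"y":0,"z":0,"ax":0,"ay":0,"az":0},
    {"x":0,"y":0,"z":0,"ax":0,"ay":0,"az":0},
    {"x":0,"y":0,"z":-10,"ax":0,"ay":0,"az":0},
    {"x":0,"y":0,"z":-20,"ax":0,"ay":0,"az":0},
    {"x":0,"y":0,"z":-30,"ax":0,"ay":0,"az":0},
    {"x":25.3,"y":-2,"z":0,"ax":0,"ay":0,"az":0},
    {"x":25.3,"y":-2,"z":0,"ax":0,"ay":0,"az":0},
    {"x":25.3,"y":-2,"z":0,"ax":0,"ay":0,"az":0},
    {"x":25.3,"y":-2,"z":0,"ax":0,"ay":0,"az":0},
    {"x":25.3,"y":-2,"z":0,"ax":0,"ay":0,"az":0},
    {"x":0,"y":0,"z":0,"ax":0,"ay":0,"az":-8.1},
    {"x":0,"y":0,"z":0,"ax":0,"ay":0,"az":-8.1},
    {"x":0,"y":0,"z":0,"ax":0,"ay":0,"az":-8.1},
    {"x":0,"y":0,"z":0,"ax":0,"ay":0,"az":-8.1},
    {"x":0,"y":0,"z":0,"ax":0,"ay":0,"az":0},
    {"x":0,"y":0,"z":0,"ax":0,"ay":0,"az":0},
  ],
  grip=0.5,
)

```text
t: 13.15
tcp_pos: [0.5196, -0.048, 0.1092]
eef_rot: [[0.226, 0.974, 0.0], [0.974, -0.226, -0.0], [-0.0, 0.0, -1.0]]
ft_force: [-0.0, -0.1, -0.2]
grip_width: 0.0438
finger_force: 0.0
```

```bash
python3 - <<'E'
from h import *
print(rel(.5195,-.048,.010,-12.9))
p,d=viewer.grab_frame("scene"); cv2.imwrite("pics/c5.png",cv2.resize(p[170:310,220:400],None,fx=4,fy=4)[:,:,::-1])
E
```

```text
({'shift': array([-0.1, -0.1, 99.2]), 'az': np.float64(-0.2)}, 'yaw', np.float64(-13.1), 'j', array([-18.,  25.,  88.,   0.,  67.,  -5.]))
```

View pics/c5.png

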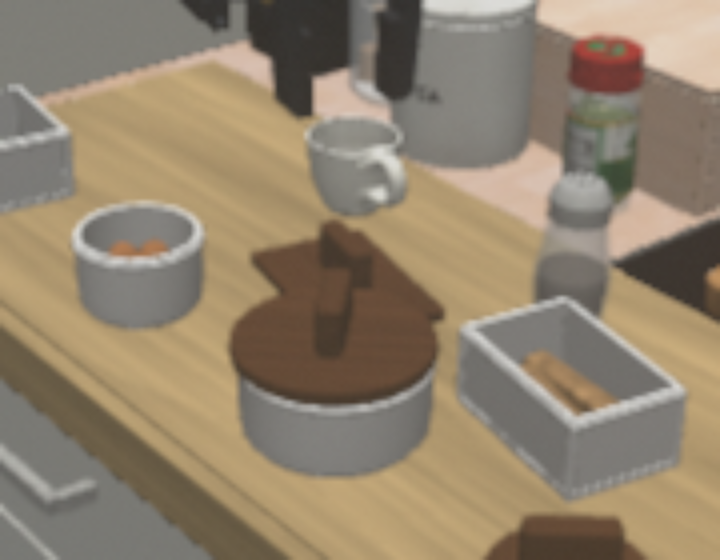

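The large lid sits flat on its dish, crop (333,345). Now the oblong lid.

Call:
servo_tool(
  increments=[
    {"x":0,"y":0,"z":30,"ax":0,"ay":0,"az":0},
    {"x":0,"y":0,"z":30,"ax":0,"ay":0,"az":0},
    {"x":0,"y":0,"z":15,"ax":0,"ay":0,"az":0},
    {"x":0,"y":0,"z":10,"ax":0,"ay":0,"az":0},
    {"x":0,"y":0,"z":8,"ax":0,"ay":0,"az":0},
    {"x":0,"y":0,"z":5,"ax":0,"ay":0,"az":0},
    {"x":0,"y":0,"z":0,"ax":0,"ay":0,"az":0},
    {"x":0,"y":0,"z":0,"ax":0,"ay":0,"az":0},
  ],
)

```text
t: 14.0
tcp_pos: [0.5198, -0.048, 0.0112]
eef_rot: [[0.223, 0.975, 0.001], [0.975, -0.223, -0.0], [-0.0, 0.001, -1.0]]
ft_force: [-0.1, 1.4, 0.3]
grip_width: 0.0439
finger_force: 0.0
```

Call:
servo_tool(
  increments=[
    {"x":0,"y":0,"z":0,"ax":0,"ay":0,"az":0},
    {"x":0,"y":0,"z":0,"ax":0,"ay":0,"az":0},
    {"x":0,"y":0,"z":0,"ax":0,"ay":0,"az":0},
    {"x":0,"y":0,"z":0,"ax":0,"ay":0,"az":0},
    {"x":0,"y":0,"z":0,"ax":0,"ay":0,"az":0},
    {"x":0,"y":0,"z":0,"ax":0,"ay":0,"az":0},
  ],
  grip=0,
)

```text
t: 14.6
tcp_pos: [0.5197, -0.048, 0.0109]
eef_rot: [[0.223, 0.975, 0.0], [0.975, -0.223, -0.0], [-0.0, 0.0, -1.0]]
ft_force: [-1.2, 0.2, 2.6]
grip_width: 0.0136
finger_force: 30.0
```

Call:
servo_tool(
  increments=[
    {"x":0,"y":0,"z":-10,"ax":0,"ay":0,"az":0},
    {"x":0,"y":0,"z":-30,"ax":0,"ay":0,"az":0},
    {"x":0,"y":0,"z":-30,"ax":0,"ay":0,"az":0},
    {"x":0,"y":0,"z":-30,"ax":0,"ay":0,"az":0},
    {"x":-20.4,"y":5.2,"z":0,"ax":0,"ay":0,"az":0},
    {"x":-20.4,"y":5.2,"z":0,"ax":0,"ay":0,"az":0},
    {"x":-20.4,"y":5.2,"z":0,"ax":0,"ay":0,"az":0},
    {"x":-20.4,"y":5.2,"z":0,"ax":0,"ay":0,"az":0},
    {"x":-20.4,"y":5.2,"z":0,"ax":0,"ay":0,"az":0},
    {"x":-20.4,"y":5.2,"z":0,"ax":0,"ay":0,"az":0},
    {"x":-20.4,"y":5.2,"z":0,"ax":0,"ay":0,"az":0},
    {"x":-20.4,"y":5.2,"z":0,"ax":0,"ay":0,"az":-2.6},
    {"x":0,"y":0,"z":0,"ax":0,"ay":0,"az":0},
    {"x":0,"y":0,"z":0,"ax":0,"ay":0,"az":0},
  ],
)

```text
t: 16.0
tcp_pos: [0.5235, -0.216, 0.1109]
eef_rot: [[0.18, 0.984, -0.0], [0.984, -0.18, 0.001], [0.0, -0.0, -1.0]]
ft_force: [0.8, 0.4, 0.2]
grip_width: 0.0134
finger_force: 30.0
```

```bash
python3 - <<'E'
from h import *
print(rel(.5237,-.2163,.050,-10.4))
p,d=viewer.grab_frame("scene"); cv2.imwrite("pics/c6.png",cv2.resize(p[170:310,280:460],None,fx=4,fy=4)[:,:,::-1])
E
```

```text
({'shift': array([-0.3,  0.3, 60.9]), 'az': np.float64(0.0)}, 'yaw', np.float64(-10.4), 'j', array([-34.,  29.,  81.,   0.,  70., -24.]))
```

View pics/c6.png

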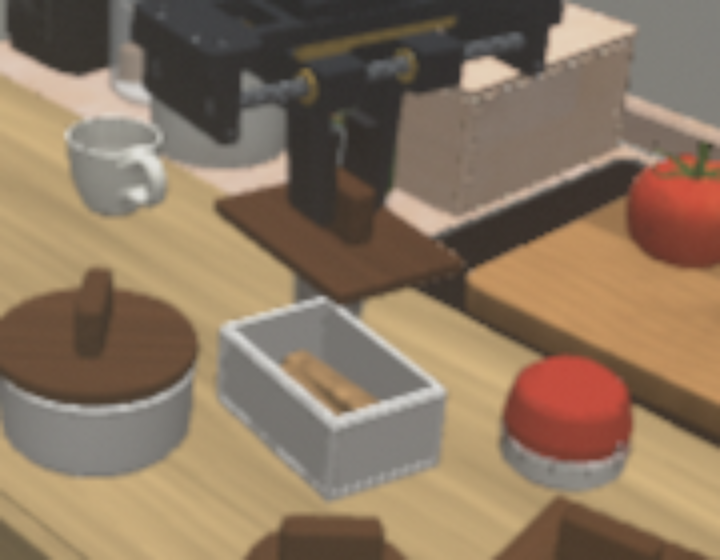

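The oblong lid hangs straight above its dish with parallel edges, lid at crop (340,235) and dish at (330,355). Lowering it.

Call:
servo_tool(
  increments=[
    {"x":0,"y":0,"z":20,"ax":0,"ay":0,"az":0},
    {"x":0,"y":0,"z":15,"ax":0,"ay":0,"az":0},
    {"x":0,"y":0,"z":8,"ax":0,"ay":0,"az":0},
    {"x":0,"y":0,"z":5,"ax":0,"ay":0,"az":0},
    {"x":0,"y":0,"z":4,"ax":0,"ay":0,"az":0},
    {"x":0,"y":0,"z":3,"ax":0,"ay":0,"az":0},
    {"x":0,"y":0,"z":3,"ax":0,"ay":0,"az":0},
    {"x":0,"y":0,"z":1,"ax":0,"ay":0,"az":0},
    {"x":0,"y":0,"z":1,"ax":0,"ay":0,"az":0},
    {"x":0,"y":0,"z":0,"ax":0,"ay":0,"az":0},
    {"x":0,"y":0,"z":1,"ax":0,"ay":0,"az":0},
    {"x":0,"y":0,"z":0,"ax":0,"ay":0,"az":0},
    {"x":0,"y":0,"z":0,"ax":0,"ay":0,"az":0},
  ],
)

```text
t: 17.35
tcp_pos: [0.5238, -0.2163, 0.0498]
eef_rot: [[0.178, 0.984, 0.0], [0.984, -0.178, -0.0], [-0.0, 0.0, -1.0]]
ft_force: [0.5, 0.4, -1.7]
grip_width: 0.014
finger_force: 30.0
```

Call:
servo_tool(
  increments=[
    {"x":0,"y":0,"z":0.5,"ax":0,"ay":0,"az":0},
    {"x":0,"y":0,"z":0,"ax":0,"ay":0,"az":0},
    {"x":0,"y":0,"z":0,"ax":0,"ay":0,"az":0},
  ],
)

```text
t: 17.65
tcp_pos: [0.5238, -0.2163, 0.0493]
eef_rot: [[0.178, 0.984, 0.0], [0.984, -0.178, -0.0], [-0.0, 0.0, -1.0]]
ft_force: [-0.9, -0.2, -2.2]
grip_width: 0.0137
finger_force: 30.0
```

Call:
servo_tool(
  increments=[
    {"x":0,"y":0,"z":0.5,"ax":0,"ay":0,"az":0},
    {"x":0,"y":0,"z":0,"ax":0,"ay":0,"az":0},
    {"x":0,"y":0,"z":0,"ax":0,"ay":0,"az":0},
  ],
)

```text
t: 17.95
tcp_pos: [0.5238, -0.2163, 0.0489]
eef_rot: [[0.178, 0.984, 0.0], [0.984, -0.178, -0.0], [-0.0, 0.0, -1.0]]
ft_force: [-1.4, 0.6, 1.4]
grip_width: 0.0137
finger_force: 30.0
```

Call:
servo_tool(
  increments=[
    {"x":0,"y":0,"z":0.4,"ax":0,"ay":0,"az":0},
    {"x":0,"y":0,"z":0,"ax":0,"ay":0,"az":0},
    {"x":0,"y":0,"z":0,"ax":0,"ay":0,"az":0},
  ],
)

```text
t: 18.25
tcp_pos: [0.5238, -0.2163, 0.0489]
eef_rot: [[0.178, 0.984, 0.0], [0.984, -0.178, -0.0], [-0.0, 0.0, -1.0]]
ft_force: [-2.5, 0.5, 5.1]
grip_width: 0.0135
finger_force: 30.0
```

Call:
servo_tool(
  increments=[
    {"x":0,"y":0,"z":0,"ax":0,"ay":0,"az":0},
    {"x":0,"y":0,"z":0,"ax":0,"ay":0,"az":0},
    {"x":0,"y":0,"z":0,"ax":0,"ay":0,"az":0},
    {"x":0,"y":0,"z":0,"ax":0,"ay":0,"az":0},
    {"x":0,"y":0,"z":0,"ax":0,"ay":0,"az":0},
    {"x":0,"y":0,"z":-10,"ax":0,"ay":0,"az":0},
    {"x":0,"y":0,"z":-20,"ax":0,"ay":0,"az":0},
    {"x":0,"y":0,"z":-30,"ax":0,"ay":0,"az":0},
    {"x":-21.9,"y":-14.7,"z":0,"ax":0,"ay":0,"az":0},
    {"x":-21.9,"y":-14.7,"z":0,"ax":0,"ay":0,"az":0},
    {"x":-21.9,"y":-14.7,"z":0,"ax":0,"ay":0,"az":0},
    {"x":-21.9,"y":-14.7,"z":0,"ax":0,"ay":0,"az":0},
    {"x":-21.9,"y":-14.7,"z":0,"ax":0,"ay":0,"az":0},
    {"x":0,"y":0,"z":0,"ax":0,"ay":0,"az":0},
  ],
  grip=0.5,
)

```text
t: 19.65
tcp_pos: [0.4305, -0.3128, 0.1091]
eef_rot: [[0.181, 0.983, 0.0], [0.983, -0.181, -0.001], [-0.001, 0.0, -1.0]]
ft_force: [0.8, -0.3, -0.5]
grip_width: 0.0442
finger_force: 0.0
```

Call:
servo_tool(
  increments=[
    {"x":0,"y":0,"z":0,"ax":0,"ay":0,"az":-8.4},
    {"x":0,"y":0,"z":0,"ax":0,"ay":0,"az":-8.4},
    {"x":0,"y":0,"z":0,"ax":0,"ay":0,"az":-8.4},
    {"x":0,"y":0,"z":0,"ax":0,"ay":0,"az":-8.4},
    {"x":0,"y":0,"z":0,"ax":0,"ay":0,"az":-8.4},
    {"x":0,"y":0,"z":0,"ax":0,"ay":0,"az":-8.4},
    {"x":0,"y":0,"z":0,"ax":0,"ay":0,"az":-8.4},
    {"x":0,"y":0,"z":0,"ax":0,"ay":0,"az":0},
    {"x":0,"y":0,"z":0,"ax":0,"ay":0,"az":0},
  ],
)

```text
t: 20.55
tcp_pos: [0.4323, -0.3106, 0.1087]
eef_rot: [[-0.747, 0.665, 0.0], [0.665, 0.747, -0.0], [-0.0, 0.0, -1.0]]
ft_force: [0.1, 0.4, 0.3]
grip_width: 0.0442
finger_force: 0.0
```

```bash
python3 - <<'E'
from h import *
print(rel(.4322,-.3108,.011,48.4))
p,d=viewer.grab_frame("scene"); cv2.imwrite("pics/c7.png",cv2.resize(p[200:350,290:480],None,fx=4,fy=4)[:,:,::-1])
E
```

```text
({'shift': array([-0.1, -0.3, 97.7]), 'az': np.float64(-0.1)}, 'yaw', np.float64(48.3), 'j', array([-48.,  26.,  87.,   0.,  68., -97.]))
```

View pics/c7.png

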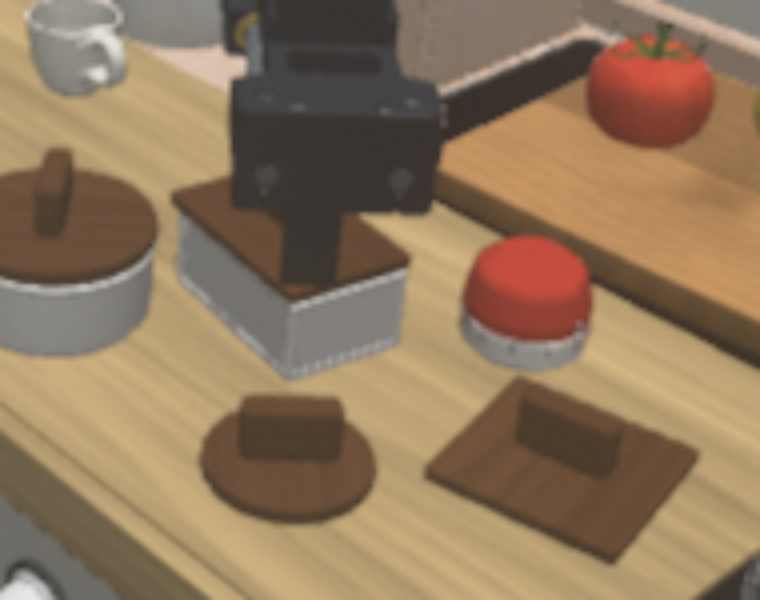

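The oblong lid is seated flush at crop (290,245), and the gripper is above the small lid at (290,455).

Call:
servo_tool(
  increments=[
    {"x":0,"y":0,"z":30,"ax":0,"ay":0,"az":0},
    {"x":0,"y":0,"z":30,"ax":0,"ay":0,"az":0},
    {"x":0,"y":0,"z":15,"ax":0,"ay":0,"az":0},
    {"x":0,"y":0,"z":10,"ax":0,"ay":0,"az":0},
    {"x":0,"y":0,"z":8,"ax":0,"ay":0,"az":0},
    {"x":0,"y":0,"z":4.5,"ax":0,"ay":0,"az":0},
    {"x":0,"y":0,"z":0,"ax":0,"ay":0,"az":0},
    {"x":0,"y":0,"z":0,"ax":0,"ay":0,"az":0},
  ],
)

```text
t: 21.4
tcp_pos: [0.4321, -0.3112, 0.0114]
eef_rot: [[-0.749, 0.662, 0.001], [0.662, 0.749, -0.001], [-0.001, -0.0, -1.0]]
ft_force: [-0.8, 0.7, 1.0]
grip_width: 0.0441
finger_force: 0.0
```

Call:
servo_tool(
  increments=[
    {"x":0,"y":0,"z":0,"ax":0,"ay":0,"az":0},
    {"x":0,"y":0,"z":0,"ax":0,"ay":0,"az":0},
    {"x":0,"y":0,"z":0,"ax":0,"ay":0,"az":0},
    {"x":0,"y":0,"z":0,"ax":0,"ay":0,"az":0},
    {"x":0,"y":0,"z":0,"ax":0,"ay":0,"az":0},
    {"x":0,"y":0,"z":0,"ax":0,"ay":0,"az":0},
  ],
  grip=0,
)

```text
t: 22.0
tcp_pos: [0.4319, -0.311, 0.011]
eef_rot: [[-0.749, 0.662, 0.0], [0.662, 0.749, -0.0], [-0.0, -0.0, -1.0]]
ft_force: [-0.8, -0.2, 1.8]
grip_width: 0.0139
finger_force: 30.0
```

Call:
servo_tool(
  increments=[
    {"x":0,"y":0,"z":-10,"ax":0,"ay":0,"az":0},
    {"x":0,"y":0,"z":-35,"ax":0,"ay":0,"az":0},
    {"x":0,"y":0,"z":-35,"ax":0,"ay":0,"az":0},
    {"x":0,"y":0,"z":-35,"ax":0,"ay":0,"az":0},
    {"x":18.5,"y":20.7,"z":0,"ax":0,"ay":0,"az":0},
    {"x":18.5,"y":20.7,"z":0,"ax":0,"ay":0,"az":0},
    {"x":18.5,"y":20.7,"z":0,"ax":0,"ay":0,"az":0},
    {"x":18.5,"y":20.7,"z":0,"ax":0,"ay":0,"az":0},
    {"x":18.5,"y":20.7,"z":0,"ax":0,"ay":0,"az":0},
    {"x":18.5,"y":20.7,"z":0,"ax":0,"ay":0,"az":0},
    {"x":18.5,"y":20.7,"z":0,"ax":0,"ay":0,"az":0},
    {"x":18.5,"y":20.7,"z":0,"ax":0,"ay":0,"az":0},
    {"x":18.5,"y":20.7,"z":0,"ax":0,"ay":0,"az":0},
    {"x":18.5,"y":20.7,"z":0,"ax":0,"ay":0,"az":0},
    {"x":18.5,"y":20.7,"z":0,"ax":0,"ay":0,"az":0},
    {"x":18.5,"y":20.7,"z":0,"ax":0,"ay":0,"az":0},
    {"x":0,"y":0,"z":0,"ax":0,"ay":0,"az":0},
    {"x":0,"y":0,"z":0,"ax":0,"ay":0,"az":0},
  ],
)

```text
t: 23.8
tcp_pos: [0.43, 0.0223, 0.1262]
eef_rot: [[-0.75, 0.661, 0.0], [0.661, 0.75, -0.0], [-0.001, 0.0, -1.0]]
ft_force: [0.8, -0.2, -0.9]
grip_width: 0.0138
finger_force: 30.0
```

```bash
python3 - <<'E'
from h import *
print(rel(.4302,.0219,.050))
p,d=viewer.grab_frame("scene"); cv2.imwrite("pics/c8.png",cv2.resize(p[140:290,170:360],None,fx=4,fy=4)[:,:,::-1])
E
```

```text
({'shift': array([-0.4, -0.2, 76.2])}, 'yaw', np.float64(48.6), 'j', array([-13.,  16., 100.,  -0.,  64., -61.]))
```

View pics/c8.png

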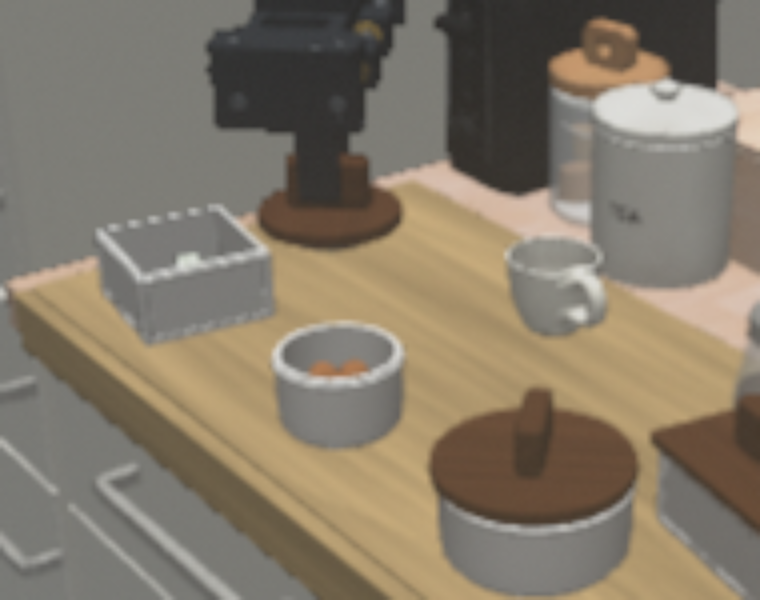

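The small lid at crop (330,212) hangs above its dish at (338,355), which matches a 76 mm drop. Lowering.

Call:
servo_tool(
  increments=[
    {"x":0,"y":0,"z":20,"ax":0,"ay":0,"az":0},
    {"x":0,"y":0,"z":20,"ax":0,"ay":0,"az":0},
    {"x":0,"y":0,"z":15,"ax":0,"ay":0,"az":0},
    {"x":0,"y":0,"z":8,"ax":0,"ay":0,"az":0},
    {"x":0,"y":0,"z":4,"ax":0,"ay":0,"az":0},
    {"x":0,"y":0,"z":3,"ax":0,"ay":0,"az":0},
    {"x":0,"y":0,"z":3,"ax":0,"ay":0,"az":0},
    {"x":0,"y":0,"z":1,"ax":0,"ay":0,"az":0},
    {"x":0,"y":0,"z":1,"ax":0,"ay":0,"az":0},
    {"x":0,"y":0,"z":0,"ax":0,"ay":0,"az":0},
    {"x":0,"y":0,"z":1,"ax":0,"ay":0,"az":0},
    {"x":0,"y":0,"z":0,"ax":0,"ay":0,"az":0},
    {"x":0,"y":0,"z":0.5,"ax":0,"ay":0,"az":0},
    {"x":0,"y":0,"z":0,"ax":0,"ay":0,"az":0},
    {"x":0,"y":0,"z":0,"ax":0,"ay":0,"az":0},
  ],
)

```text
t: 25.35
tcp_pos: [0.4301, 0.0222, 0.0493]
eef_rot: [[-0.749, 0.662, 0.0], [0.662, 0.749, -0.0], [-0.0, 0.0, -1.0]]
ft_force: [-0.0, -0.3, -1.2]
grip_width: 0.0136
finger_force: 30.0
```

Call:
servo_tool(
  increments=[
    {"x":0,"y":0,"z":0.5,"ax":0,"ay":0,"az":0},
    {"x":0,"y":0,"z":0,"ax":0,"ay":0,"az":0},
    {"x":0,"y":0,"z":0,"ax":0,"ay":0,"az":0},
  ],
)

```text
t: 25.65
tcp_pos: [0.4301, 0.0222, 0.0489]
eef_rot: [[-0.749, 0.662, 0.0], [0.662, 0.749, -0.0], [-0.0, 0.0, -1.0]]
ft_force: [0.2, -0.5, 0.5]
grip_width: 0.0135
finger_force: 30.0
```

Call:
servo_tool(
  increments=[
    {"x":0,"y":0,"z":0.5,"ax":0,"ay":0,"az":0},
    {"x":0,"y":0,"z":0,"ax":0,"ay":0,"az":0},
    {"x":0,"y":0,"z":0,"ax":0,"ay":0,"az":0},
  ],
)

```text
t: 25.95
tcp_pos: [0.4301, 0.0222, 0.0489]
eef_rot: [[-0.749, 0.662, 0.001], [0.662, 0.749, -0.0], [-0.001, 0.0, -1.0]]
ft_force: [-3.1, 0.7, 9.2]
grip_width: 0.0137
finger_force: 30.0
```

Seated at 9 N. Release, then go to the square lid.

Call:
servo_tool(
  increments=[
    {"x":0,"y":0,"z":0,"ax":0,"ay":0,"az":0},
    {"x":0,"y":0,"z":0,"ax":0,"ay":0,"az":0},
    {"x":0,"y":0,"z":0,"ax":0,"ay":0,"az":0},
    {"x":0,"y":0,"z":0,"ax":0,"ay":0,"az":0},
    {"x":0,"y":0,"z":0,"ax":0,"ay":0,"az":0},
    {"x":0,"y":0,"z":-10,"ax":0,"ay":0,"az":0},
    {"x":0,"y":0,"z":-20,"ax":0,"ay":0,"az":0},
    {"x":0,"y":0,"z":-30,"ax":0,"ay":0,"az":0},
    {"x":0,"y":0,"z":-15,"ax":0,"ay":0,"az":0},
  ],
  grip=0.5,
)

```text
t: 26.85
tcp_pos: [0.4306, 0.0221, 0.1252]
eef_rot: [[-0.749, 0.662, 0.002], [0.662, 0.749, -0.0], [-0.002, 0.001, -1.0]]
ft_force: [0.3, 0.2, 0.9]
grip_width: 0.0442
finger_force: 0.0
```

Call:
servo_tool(
  increments=[
    {"x":-24.3,"y":-17.4,"z":0,"ax":0,"ay":0,"az":0},
    {"x":-24.3,"y":-17.4,"z":0,"ax":0,"ay":0,"az":0},
    {"x":-24.3,"y":-17.4,"z":0,"ax":0,"ay":0,"az":0},
    {"x":-24.3,"y":-17.4,"z":0,"ax":0,"ay":0,"az":0},
    {"x":-24.3,"y":-17.4,"z":0,"ax":0,"ay":0,"az":0},
    {"x":-24.3,"y":-17.4,"z":0,"ax":0,"ay":0,"az":0},
    {"x":-24.3,"y":-17.4,"z":0,"ax":0,"ay":0,"az":0},
    {"x":-24.3,"y":-17.4,"z":0,"ax":0,"ay":0,"az":0},
    {"x":-24.3,"y":-17.4,"z":0,"ax":0,"ay":0,"az":0},
    {"x":-24.3,"y":-17.4,"z":0,"ax":0,"ay":0,"az":0},
    {"x":-24.3,"y":-17.4,"z":0,"ax":0,"ay":0,"az":0},
    {"x":-24.3,"y":-17.4,"z":0,"ax":0,"ay":0,"az":0},
    {"x":-24.3,"y":-17.4,"z":0,"ax":0,"ay":0,"az":0},
    {"x":-24.3,"y":-17.4,"z":0,"ax":0,"ay":0,"az":0},
    {"x":0,"y":0,"z":0,"ax":0,"ay":0,"az":8},
    {"x":0,"y":0,"z":0,"ax":0,"ay":0,"az":8},
    {"x":0,"y":0,"z":0,"ax":0,"ay":0,"az":8},
    {"x":0,"y":0,"z":0,"ax":0,"ay":0,"az":8},
    {"x":0,"y":0,"z":0,"ax":0,"ay":0,"az":4.2},
    {"x":0,"y":0,"z":0,"ax":0,"ay":0,"az":0},
  ],
)

```text
t: 28.85
tcp_pos: [0.5236, -0.3856, 0.1231]
eef_rot: [[-0.213, 0.977, -0.0], [0.977, 0.213, 0.0], [0.0, -0.0, -1.0]]
ft_force: [0.3, -0.1, -0.2]
grip_width: 0.044
finger_force: 0.0
```

```bash
python3 - <<'E'
from h import *
print(rel(.5234,-.386,.011,12.3))
p,d=viewer.grab_frame("scene"); cv2.imwrite("pics/c9.png",cv2.resize(p[180:350,190:490],None,fx=2.6,fy=2.6)[:,:,::-1])
E
```

```text
({'shift': array([ -0.5,  -0.2, 112.1]), 'az': np.float64(-0.0)}, 'yaw', np.float64(12.3), 'j', array([-47.,  36.,  65.,   0.,  79., -59.]))
```

View pics/c9.png

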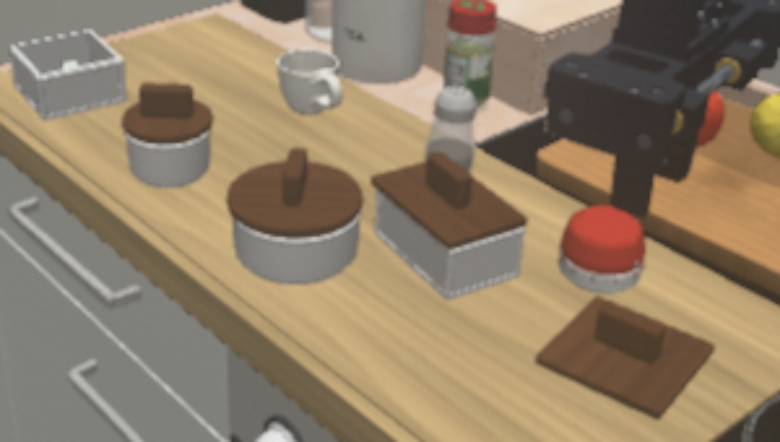

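Three lids are seated: small at crop (168,118), large at (295,197) and oblong at (450,195). The gripper is above the square lid at (627,345).

Call:
servo_tool(
  increments=[
    {"x":0,"y":0,"z":30,"ax":0,"ay":0,"az":0},
    {"x":0,"y":0,"z":30,"ax":0,"ay":0,"az":0},
    {"x":0,"y":0,"z":20,"ax":0,"ay":0,"az":0},
    {"x":0,"y":0,"z":15,"ax":0,"ay":0,"az":0},
    {"x":0,"y":0,"z":10,"ax":0,"ay":0,"az":0},
    {"x":0,"y":0,"z":7,"ax":0,"ay":0,"az":0},
    {"x":0,"y":0,"z":0,"ax":0,"ay":0,"az":0},
    {"x":0,"y":0,"z":0,"ax":0,"ay":0,"az":0},
  ],
)

```text
t: 29.7
tcp_pos: [0.5239, -0.3859, 0.0119]
eef_rot: [[-0.214, 0.977, 0.001], [0.977, 0.214, -0.001], [-0.001, 0.0, -1.0]]
ft_force: [0.1, 0.2, -0.1]
grip_width: 0.0439
finger_force: 0.0
```

Call:
servo_tool(
  increments=[
    {"x":0,"y":0,"z":0,"ax":0,"ay":0,"az":0},
    {"x":0,"y":0,"z":0,"ax":0,"ay":0,"az":0},
    {"x":0,"y":0,"z":0,"ax":0,"ay":0,"az":0},
    {"x":0,"y":0,"z":0,"ax":0,"ay":0,"az":0},
    {"x":0,"y":0,"z":0,"ax":0,"ay":0,"az":0},
    {"x":0,"y":0,"z":0,"ax":0,"ay":0,"az":0},
  ],
  grip=0,
)

```text
t: 30.3
tcp_pos: [0.5237, -0.3857, 0.0116]
eef_rot: [[-0.214, 0.977, 0.0], [0.977, 0.214, -0.0], [-0.0, 0.0, -1.0]]
ft_force: [-0.5, 0.3, 2.0]
grip_width: 0.0138
finger_force: 30.0
```

Call:
servo_tool(
  increments=[
    {"x":0,"y":0,"z":-10,"ax":0,"ay":0,"az":0},
    {"x":0,"y":0,"z":-35,"ax":0,"ay":0,"az":0},
    {"x":0,"y":0,"z":-40,"ax":0,"ay":0,"az":0},
    {"x":0,"y":0,"z":-35,"ax":0,"ay":0,"az":0},
  ],
)

```text
t: 30.7
tcp_pos: [0.5236, -0.3856, 0.1337]
eef_rot: [[-0.214, 0.977, 0.0], [0.977, 0.214, -0.001], [-0.001, 0.0, -1.0]]
ft_force: [0.3, -0.5, -1.6]
grip_width: 0.0139
finger_force: 30.0
```

Call:
servo_tool(
  increments=[
    {"x":29.9,"y":2,"z":0,"ax":0,"ay":0,"az":0},
    {"x":29.9,"y":2,"z":0,"ax":0,"ay":0,"az":0},
    {"x":29.9,"y":2,"z":0,"ax":0,"ay":0,"az":0},
    {"x":29.9,"y":2,"z":0,"ax":0,"ay":0,"az":0},
    {"x":29.9,"y":2,"z":0,"ax":0,"ay":0,"az":0},
    {"x":29.9,"y":2,"z":0,"ax":0,"ay":0,"az":0},
    {"x":29.9,"y":2,"z":0,"ax":0,"ay":0,"az":0},
    {"x":29.9,"y":2,"z":0,"ax":0,"ay":0,"az":0},
    {"x":29.9,"y":2,"z":0,"ax":0,"ay":0,"az":0},
    {"x":29.9,"y":2,"z":0,"ax":0,"ay":0,"az":0},
    {"x":29.9,"y":2,"z":0,"ax":0,"ay":0,"az":0},
    {"x":29.9,"y":2,"z":0,"ax":0,"ay":0,"az":0},
    {"x":29.9,"y":2,"z":0,"ax":0,"ay":0,"az":0},
    {"x":29.9,"y":2,"z":0,"ax":0,"ay":0,"az":0},
    {"x":29.9,"y":2,"z":0,"ax":0,"ay":0,"az":0},
    {"x":29.9,"y":2,"z":0,"ax":0,"ay":0,"az":0},
    {"x":29.9,"y":2,"z":0,"ax":0,"ay":0,"az":0},
    {"x":29.9,"y":2,"z":0,"ax":0,"ay":0,"az":0},
    {"x":29.9,"y":2,"z":0,"ax":0,"ay":0,"az":0},
    {"x":29.9,"y":2,"z":0,"ax":0,"ay":0,"az":0},
  ],
)

```text
t: 32.7
tcp_pos: [0.4346, 0.2083, 0.1319]
eef_rot: [[-0.214, 0.977, 0.0], [0.977, 0.214, 0.0], [-0.0, 0.0, -1.0]]
ft_force: [0.1, -0.1, -1.8]
grip_width: 0.0135
finger_force: 30.0
```

Call:
servo_tool(
  increments=[
    {"x":0,"y":0,"z":0,"ax":0,"ay":0,"az":7},
    {"x":0,"y":0,"z":0,"ax":0,"ay":0,"az":7},
    {"x":0,"y":0,"z":0,"ax":0,"ay":0,"az":6.8},
    {"x":0,"y":0,"z":0,"ax":0,"ay":0,"az":0},
    {"x":0,"y":0,"z":0,"ax":0,"ay":0,"az":0},
  ],
)

```text
t: 33.2
tcp_pos: [0.435, 0.2071, 0.1317]
eef_rot: [[0.144, 0.99, 0.0], [0.99, -0.144, 0.0], [0.0, 0.0, -1.0]]
ft_force: [0.0, 0.2, -0.9]
grip_width: 0.0135
finger_force: 30.0
```

```bash
python3 - <<'E'
from h import *
print(rel(.4358,.2068,.050,-8.5))
p,d=viewer.grab_frame("scene"); cv2.imwrite("pics/c10.png",cv2.resize(p[110:260,140:330],None,fx=4,fy=4)[:,:,::-1])
E
```

```text
({'shift': array([-0.2,  0.8, 81.7]), 'az': np.float64(0.2)}, 'yaw', np.float64(-8.3), 'j', array([11., 20., 93., -0., 68., 20.]))
```

View pics/c10.png

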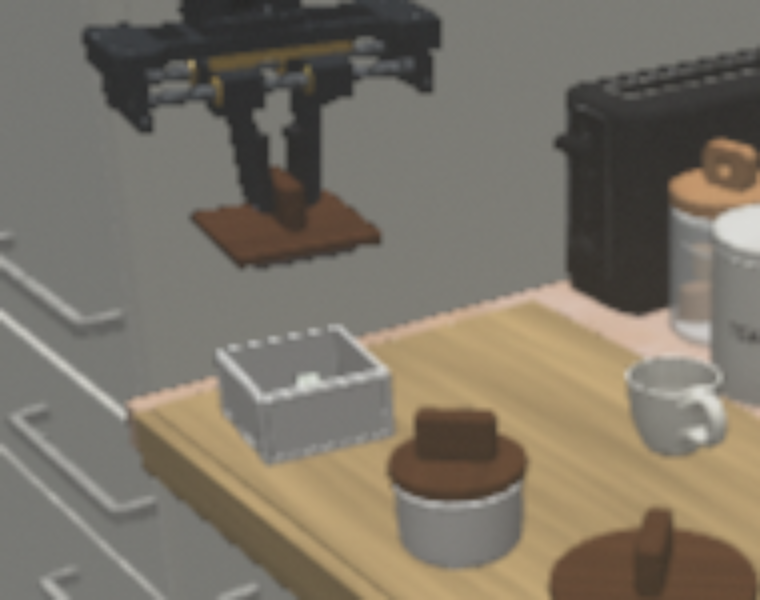

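The square lid is roughly above its dish and parallel to it. I'll check its alignment with the scene camera by projecting the planned dish rim and lid corners.

```bash
python3 - <<'E'
from h import *
c=viewer.calibration("scene")
def pr(cx,cy,z,h,a):
    a=np.radians(a); R=np.array([[np.cos(a),-np.sin(a)],[np.sin(a),np.cos(a)]])
    P=np.array([[i,j] for i,j in((-1,1),(1,1),(1,-1),(-1,-1))])*h@R.T+[cx,cy]
    q=(np.c_[P,np.full(4,z)]@c["R"].T+c["t"])@c["K"].T; q=q[:,:2]/q[:,2:]
    return ((q-[140,110])*4).round().tolist()
print("rim",pr(.4358,.2068,.058,.041,-8.5))
print("lid",pr(.4350,.2071,.148,.044,-8.3))
E
```

```text
rim [[212.0, 348.0], [337.0, 323.0], [386.0, 369.0], [256.0, 397.0]]
lid [[186.0, 209.0], [326.0, 186.0], [381.0, 229.0], [234.0, 255.0]]
```

The rim and the lid show the same small offset (about 6 crop px), so the lid is aligned. Lowering.

Call:
servo_tool(
  increments=[
    {"x":0,"y":0.8,"z":20,"ax":0,"ay":0,"az":0},
    {"x":0,"y":0,"z":20,"ax":0,"ay":0,"az":0},
    {"x":0,"y":0,"z":20,"ax":0,"ay":0,"az":0},
    {"x":0,"y":0,"z":8,"ax":0,"ay":0,"az":0},
    {"x":0,"y":0,"z":4,"ax":0,"ay":0,"az":0},
    {"x":0,"y":0,"z":3,"ax":0,"ay":0,"az":0},
    {"x":0,"y":0,"z":3,"ax":0,"ay":0,"az":0},
    {"x":0,"y":0,"z":1,"ax":0,"ay":0,"az":0},
    {"x":0,"y":0,"z":1,"ax":0,"ay":0,"az":0},
    {"x":0,"y":0,"z":0,"ax":0,"ay":0,"az":0},
    {"x":0,"y":0,"z":1,"ax":0,"ay":0,"az":0},
    {"x":0,"y":0,"z":0,"ax":0,"ay":0,"az":0},
    {"x":0,"y":0,"z":0,"ax":0,"ay":0,"az":0},
  ],
)

```text
t: 34.55
tcp_pos: [0.4358, 0.207, 0.0504]
eef_rot: [[0.147, 0.989, 0.0], [0.989, -0.147, 0.0], [0.0, 0.0, -1.0]]
ft_force: [0.1, 0.1, -0.9]
grip_width: 0.0139
finger_force: 30.0
```

Call:
servo_tool(
  increments=[
    {"x":0,"y":0,"z":0.5,"ax":0,"ay":0,"az":0},
    {"x":0,"y":0,"z":0,"ax":0,"ay":0,"az":0},
    {"x":0,"y":0,"z":0.5,"ax":0,"ay":0,"az":0},
    {"x":0,"y":0,"z":0,"ax":0,"ay":0,"az":0},
    {"x":0,"y":0,"z":0,"ax":0,"ay":0,"az":0},
  ],
)

```text
t: 35.05
tcp_pos: [0.4358, 0.207, 0.0495]
eef_rot: [[0.147, 0.989, 0.0], [0.989, -0.147, 0.0], [0.0, 0.0, -1.0]]
ft_force: [-0.9, 0.1, 2.0]
grip_width: 0.0136
finger_force: 30.0
```

Call:
servo_tool(
  increments=[
    {"x":0,"y":0,"z":0.4,"ax":0,"ay":0,"az":0},
    {"x":0,"y":0,"z":0,"ax":0,"ay":0,"az":0},
    {"x":0,"y":0,"z":0,"ax":0,"ay":0,"az":0},
  ],
)

```text
t: 35.35
tcp_pos: [0.4359, 0.207, 0.0495]
eef_rot: [[0.147, 0.989, 0.001], [0.989, -0.147, 0.0], [0.0, 0.001, -1.0]]
ft_force: [-3.2, -1.6, 7.4]
grip_width: 0.0138
finger_force: 30.0
```

Call:
servo_tool(
  increments=[
    {"x":0,"y":0,"z":0,"ax":0,"ay":0,"az":0},
    {"x":0,"y":0,"z":0,"ax":0,"ay":0,"az":0},
    {"x":0,"y":0,"z":0,"ax":0,"ay":0,"az":0},
    {"x":0,"y":0,"z":0,"ax":0,"ay":0,"az":0},
    {"x":0,"y":0,"z":0,"ax":0,"ay":0,"az":0},
    {"x":0,"y":0,"z":-10,"ax":0,"ay":0,"az":0},
    {"x":0,"y":0,"z":-20,"ax":0,"ay":0,"az":0},
    {"x":0,"y":0,"z":-30,"ax":0,"ay":0,"az":0},
    {"x":0,"y":0,"z":-30,"ax":0,"ay":0,"az":0},
    {"x":0,"y":0,"z":-30,"ax":0,"ay":0,"az":0},
    {"x":0,"y":-30,"z":0,"ax":0,"ay":0,"az":0},
    {"x":0,"y":-30,"z":0,"ax":0,"ay":0,"az":0},
    {"x":0,"y":-30,"z":0,"ax":0,"ay":0,"az":0},
    {"x":0,"y":0,"z":0,"ax":0,"ay":0,"az":0},
    {"x":0,"y":0,"z":0,"ax":0,"ay":0,"az":0},
  ],
  grip=0.5,
)

```text
t: 36.85
tcp_pos: [0.347, 0.2204, 0.1697]
eef_rot: [[0.147, 0.989, 0.002], [0.989, -0.147, 0.0], [0.001, 0.002, -1.0]]
ft_force: [1.3, -0.5, -0.8]
grip_width: 0.044
finger_force: 0.0
```

```bash
python3 - <<'E'
from h import *
p,d=viewer.grab_frame("scene"); C=cloud("scene",d)*1000
cv2.imwrite("pics/c11.png",cv2.resize(p[170:350,180:480],None,fx=2.6,fy=2.6)[:,:,::-1])
Q=C.reshape(-1,3); dark=(p.max(2).reshape(-1)<125)
for n,(x,y,r) in dict(large=(437,-144,45),small=(430,22,33),square=(436,207,38),oblong=(524,-216,30)).items():
    k=dark&(np.hypot(Q[:,0]-x,Q[:,1]-y)<r)&(Q[:,2]>60)&(Q[:,2]<80); A=np.c_[Q[k][:,:2]-[x,y],np.ones(k.sum())]
    s=np.linalg.lstsq(A,Q[k][:,2],rcond=None)[0]; print(n,k.sum(),"plate z, tilt deg",s[2].round(1),np.degrees(s[:2]).round(1))
E
```

```text
large 776 plate z, tilt deg 67.0 [-0.4 -0.3]
small 288 plate z, tilt deg 69.9 [2.4 3.9]
square 270 plate z, tilt deg 68.1 [-0.7 -1.6]
oblong 322 plate z, tilt deg 68.7 [-0.2 -1.1]
```

View pics/c11.png

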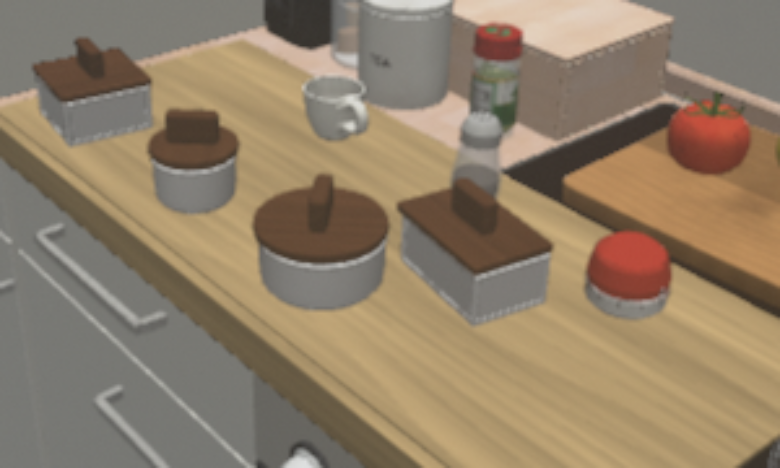

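All four lids look flush, and the cup and timer haven't moved. The small lid's fit probably picked up its fin, so I'll check again without the fin and hand in only if it is flat.

```bash
python3 - <<'E'
from h import *
ok=True
Q=np.vstack([cloud("scene",viewer.grab_frame("scene")[1]).reshape(-1,3) for _ in range(4)])*1000
for n,x,y,r,f in(("small",430,22,31,138.6),("square",436,207,38,81.5),("large",437,-144,44,44.7),("oblong",524,-216,28,79.6)):
    a=np.radians(f); D=Q[:,:2]-[x,y]; v=D@[-np.sin(a),np.cos(a)]
    k=(np.linalg.norm(D,axis=1)<r)&(abs(v)>12)&(Q[:,2]>60)&(Q[:,2]<74); z=Q[k,2]; h=D[k]@[-.64,-.77]>0
    s=np.linalg.lstsq(np.c_[D[k],np.ones(k.sum())],z,rcond=None)[0]
    print(n,k.sum(),np.median(z[h]).round(1),np.median(z[~h]).round(1),np.degrees(s[:2]).round(1)); ok&=abs(np.median(z)-67)<2.5
    if n=="small": ok&=np.abs(np.degrees(s[:2])).max()<2.5
print(ok)
if ok:
    from workcell import workorder
    print(workorder.hand_in())
E
```

```text
small 345 66.7 66.6 [-0.1 -0.3]
square 680 67.0 67.0 [ 0.  -0.1]
large 2155 66.6 66.6 [-0.  0.]
oblong 465 66.4 66.4 [-0.1 -0. ]
True
the job is handed in; nothing more can be done
None
```

All four dishes have their matching lids seated flat and released, the dishes, egg timer and coffee cup look undisturbed in the last picture, and the job was handed in at about 37 s of the 104 s allowed.

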